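Set up the jar warmer for the honey

TASK

Set the honey jar up on the white jar warmer: first lay the loose aluminium plate flat in the warmer's bay so that the brass pin comes up through its hole, and let go of it; then turn the grey dial until its white pointer stands at the orange mark. After that stand the honey jar upright in the ring engraved on the plate, and last of all press the green start button right down and let it come back up. Leave the two tins and the tumbler where they stand, and do not tip the jar over.

Things in the scene. Friction and masses are not known exactly. Their poses are not given: they have to be found in the camera images.
- warmer: White jar warmer, fixed, 190 (x) x 260 (y) mm. Origin: centre of its underside, at worktop height; at yaw 0 x points away from the robot, y left. Left half: dark deck (the bay), 20 mm up, 122 mm wide between the left side rail (top 26 mm up) and the console wall. Right half: console, top 36 mm up, with the dial (axis at x +30, y -66) and, nearer the robot, the start button (x -62, y -66).
- bay (a point): Centre of the bay, on the deck surface, at (0, +64, 20) mm in the warmer's frame; axes as the warmer's. A seated plate has its origin here and its axes parallel to these.
- pin (a point): Top centre of the fixed brass locating pin, 10 mm thick, which stands 8 mm up from the deck at (+45, +99) mm in the warmer's frame (far left corner of the bay).
- plate: Loose aluminium plate, 130 (x) x 110 (y) x 5 mm, 0.2 kg, lying on the worktop to the right. Origin: centre of its underside; z up. It has an 18 mm hole right through, near the far left corner, an engraved ring, and an upright black tab near its front (-x) edge.
- plate_hole (a point): Centre of the plate's hole on its underside, at (+45, +35, 0) mm in the plate's frame.
- plate_tab (a point): Top centre of the black grip tab, at (-48, 0, 34.5) mm in the plate's frame. The tab is 10 mm thick along the plate's x, 34 mm wide along its y, and rises 29.5 mm above the plate's upper face: pinch it from above, fingers closing along the plate's x.
- ring (a point): Centre of the engraved ring (72 mm across), on the plate's upper face, at (+6, 0, 5) mm in the plate's frame.
- dial (a joint): Angle of the grey dial, rad, growing clockwise seen from above; 0 points along the warmer's +x. Turns from -2 to 2 and stays where it is left (friction about 0.05 N m).
- dial_grip (a point): On the dial's axis, 60 mm above the worktop, halfway up its grip bar. The dial is a disc of 62 mm diameter, upper face 44 mm above the worktop, with an upright bar on it 50 mm long, 12 mm thick, from 44 to 73 mm above the worktop. This point turns with the dial: its x axis lies along the bar towards the pointer end; grip across the bar (its y).
- dial_pointer (a point): Where the dial's pointer points to (white line along the bar's top and down one end), 36 mm from the axis, 39 mm above the worktop.
- mark (a joint): Angle of the orange index mark on the dial's black bezel, rad, same sense and zero as the dial: the dial is set when the two are equal. It is flat on the bezel and does not move.
- mark_tip (a point): Inner edge of the orange mark, 36 mm from the dial's axis, 39 mm above the worktop.
- start (a joint): Travel of the green start button, m: 0 up, 0.006 fully down (takes about 5 N); it springs back.
- start_top (a point): Centre of the top of the green start button, 28 mm across.
- honey_jar: Honey jar with a red lid, 58 x 62 mm and 86 mm tall, about 0.36 kg, standing on the worktop to the left. Origin: centre of its underside, z up. Lift it by the body or lid from above.
- tumbler_2: Clear tumbler, 81 mm across, 93 mm tall, behind the warmer: leave it. Origin: centre of its underside.
- tin_fish: Flat tin, 86 mm across, 40 mm tall, left of the jar: leave it. Origin: centre of its underside.
- tin_tomato: Tall tin, 75 mm across, 110 mm tall, at the far right: leave it. Origin: centre of its underside.

How it is judged:
By the outcome, as a careful person would: the job done as asked, in the order asked, and still so for the second after the job is handed in, with the robot touching nothing.
It also fails if it takes over 70 s, if anything falls off the work surface, if the arm or the gripper's body presses on something with over 40 N, if the wrist force passes 120 N, or if a joint passes its speed limit or range.

ROBOT

A 6-joint arm with a two-finger parallel gripper is mounted at the origin on a cart in front of the work surface, level with it; the furniture and walls round the work are solid. World frame = base frame: x ahead of the robot, y to its left, z up, the work surface at z = 0. Lengths are in m, angles in rad, forces in N, time in s.
With the tool pointing down it reaches from about 0.35 to 0.85 m from the base axis. Payload 8.1 kg.
Tool frame: the origin (TCP) lies at the very end of the fingers, on their centre line; the grasp point (between the pads) lies robot.tcp_to_grasp behind it (robot.tcp_to_grasp is the distance from the TCP to the grasp point, in m); z points along the fingers, y is the line along which they close (so a half turn about z gives the same grasp; the last joint's range is limited). The gripper opens to 93 mm and grips with 3 to 60 N. Pads are 15 mm wide; open, the fingers measure 128 mm over their backs; the gripper's body (75 mm by 188 mm) begins 65 mm behind the grasp point.
Start: joints at [-1.258, 0.13, 1.488, -0, 1.523, -0.085], TCP at [0.232, -0.553, 0.219] pointing down, gripper open.
Joint ranges: [-2.96, 2.96], [-0.89, 2.26], [0.02, 2.5], [-1.34, 4.48], [0, 2.73], [-2.66, 2.66]. Speed limits (rad/s): [2.39, 2.39, 2.79, 3.14, 3.14, 3.14].

INTERFACE

Orientations are given as a rotation vector (axis times angle).
In Python, from plant import robot gives the robot as it stands. The module is installed in compiled form; this text tells all that it offers.
- The arm moves only by the shell command python3 -m pendant 'ROWS' [FORCE]. ROWS is JSON, a list that holds one entry, the list of rows, each a list of 5 numbers: the opening, from 0 (shut) to 1 (fully open), then the shift along the tool's x, y, z in cm, then the turn about the tool's z in degrees. In form: [[[fingers, x, y, z, roll], ...]]. A call has 1 to 8 rows; each row shifts and turns the commanded pose from where the row before left it, along the tool's axes as they then stand; what a row does not reach is not made up. A row lasts 1/10 s, in which the tool goes at most 50 mm and 8.59 degrees, less where a joint would pass 70% of its speed; a pose out of reach is approached as far as the arm can. A call is refused whole if a number of a shift passes 5 or a number of a turn 8.59, either way. A call with a gripper value outside its range is refused whole. The fingers move at their own pace and stop on an object; FORCE is the grip in N (left out, the last holds). Time passes only in rows, so rows that do not move let the fingers close. It gives the time, the measured TCP pose, the force, the opening and the grip force at its end, in the units of the state.
- robot.read_state(): the state, without advancing time (a new reading comes with each control period).
- robot.read_camera(name): name is "scene" or "side" or "wrist"; returns a dict with "img" (384x512x3 uint8, blue, green, red), "K" (3x3 intrinsics, pixels), "pose" (4x4, takes a point from camera to world coordinates). Camera axes: x right, y up, looking along -z (the intrinsics and any distortion apply to the point x, -y, -z); pixel columns grow to the right and rows downward; lengths in m; the calibration is good to about 2 mm. A picture is of the moment at which its call begins. There is no depth.
- robot.close_job(): hands the job in; it is judged then, once.
The state is a dict: "t": time; "q": joint angles; "dq": joint speeds; "joint_torque": joint torques, N m; "tool_pos": TCP position; "orientation": TCP orientation; "force": force on the tool from outside, world axes, zero at the start; "wrist_torque": the same for the moment, N m; "opening": finger opening in m; "gripper_force": force on a finger pad.
Only numpy, scipy, OpenCV 4.12 (cv2) and the standard library are available. Lean on these libraries where they do the work, as an engineer would, in place of code of your own. Each camera call takes 0.05 s, during which the arm holds its last target. There are 200 camera calls.

## Working session

There is one attempt and no reset: what is moved stays moved. The work goes in short steps, Python scripts to look and compute and a shell command to move; the robot and the scene stay as the last step left them, time stands still between calls to the robot, and variables do not carry over. Pictures are saved under pics/ and viewed, at most 10 in all, crops included, and the job is handed in when it is done.

```bash
mkdir -p pics; cat > h.py <<'E'
import numpy as np, cv2
from plant import robot
from scipy.spatial.transform import Rotation as R
def snap(n,f):
    c=robot.read_camera(n); cv2.imwrite('pics/'+f,c['img']); np.savez('pics/'+f+'.npz',K=c['K'],pose=c['pose'],img=c['img'])
    return c
def ray(f,uv):
    c=np.load('pics/'+f+'.npz'); d=np.linalg.inv(c['K'])@[uv[0],uv[1],1]; d=c['pose'][:3,:3]@[d[0],-d[1],-d[2]]
    return c['pose'][:3,3],d/np.linalg.norm(d)
def atz(f,uv,z):
    o,d=ray(f,uv); return (o+d*(z-o[2])/d[2]).round(4)
def tri(*a):
    A=0;b=0
    for f,uv in a:
        o,d=ray(f,uv); P=np.eye(3)-np.outer(d,d); A=A+P; b=b+P@o
    p=np.linalg.solve(A,b); res=[np.linalg.norm((np.eye(3)-np.outer(ray(f,uv)[1],ray(f,uv)[1]))@(p-ray(f,uv)[0])) for f,uv in a]
    return p.round(4),np.round(res,4)
def proj(f,p):
    c=np.load('pics/'+f+'.npz'); q=c['pose'][:3,:3].T@(np.array(p)-c['pose'][:3,3]); u=c['K']@[q[0],-q[1],-q[2]]; return (u[:2]/u[2]).round(1)
def st():
    s=robot.read_state(); print(round(s['t'],2),'pos',np.round(s['tool_pos'],4),'ori',np.round(s['orientation'],3),'q',np.round(s['q'],2),'F',np.round(s['force'],1),'op',round(s['opening'],4),'gf',s['gripper_force'])
    M=R.from_rotvec(s['orientation']).as_matrix(); print('M',M.round(3).tolist()); return s,M
def go(target,yaw=None):
    """shift in tool axes (cm) to reach TCP target, turn (deg) to bring tool y line to world yaw"""
    s,M=st(); print('shift cm',(M.T@(np.array(target)-s['tool_pos'])*100).round(2))
    if yaw is not None:
        y=M[:,1]; a=np.arctan2(y[1],y[0]); d=(yaw-a+np.pi/2)%np.pi-np.pi/2; print('roll about tool z deg',round(-np.degrees(d),2),'if tool down')
E
python3 - <<'E'
from h import *
print(robot.tcp_to_grasp); st()
imgs=[snap(n,n+'0.png') for n in ('scene','side','wrist')]
for c in imgs[:2]: print(c['pose'].round(2).tolist(),c['K'][0,0])
for n in('scene','side'): cv2.imwrite(f'pics/{n}0b.png',cv2.resize(cv2.imread(f'pics/{n}0.png'),(800,600),interpolation=cv2.INTER_CUBIC))
E
```

```text
0.0188
0.0 pos [ 0.2323 -0.5526  0.2176] ori [-3.078 -0.62   0.   ] q [-1.26  0.13  1.49 -0.    1.52 -0.09] F [0.3 0.3 0.2] op 0.0928 gf 0.0
M [[0.922, 0.387, -0.001], [0.387, -0.922, 0.002], [0.0, -0.002, -1.0]]
[[-0.53, 0.44, -0.73, -0.44], [-0.85, -0.26, 0.46, 0.71], [0.01, 0.86, 0.52, 0.77], [0.0, 0.0, 0.0, 1.0]] 427.6439463787873
[[1.0, 0.02, -0.05, 0.51], [-0.05, 0.51, -0.86, -1.32], [0.01, 0.86, 0.51, 0.9], [0.0, 0.0, 0.0, 1.0]] 489.2139470504282
```

View pics/scene0b.png

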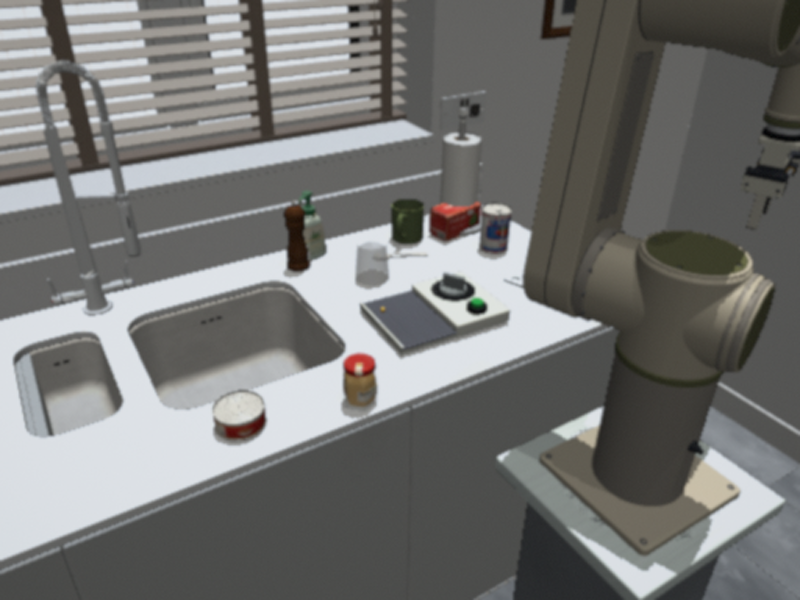

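View pics/side0b.png

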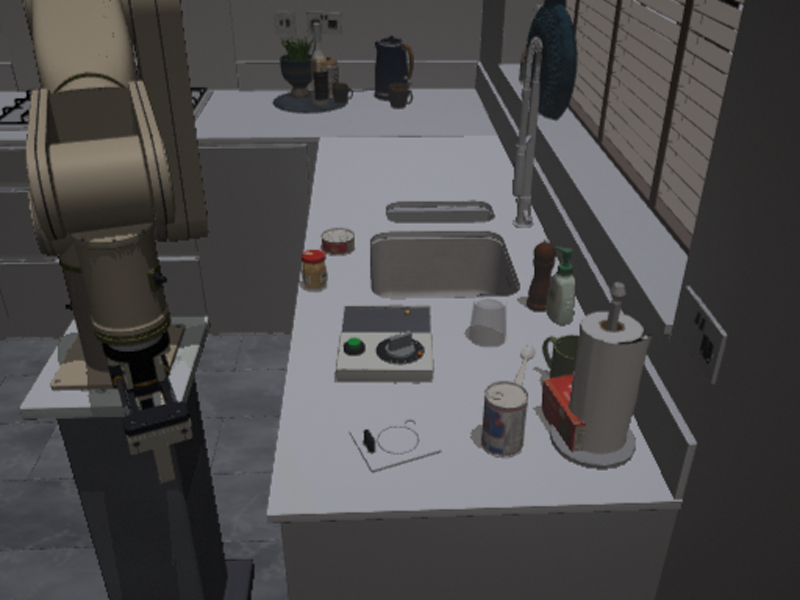

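The scene view shows the jar at (360,380), tin (240,413), warmer (435,310) with pin at (383,309); the arm hides the plate. The side view (800 px scale) shows the plate with corners (349,430), (374,470), (439,450), tab (369,441), dial (401,348), orange mark (420,354), button (354,345), pin (407,311) and jar lid (314,256).

```bash
python3 - <<'E'
from h import *
k=.64
S='side0.png'; C='scene0.png'
for n,uv,z in [('pl_a',(349,430),.005),('pl_b',(374,470),.005),('pl_c',(439,450),.005),('hole',(410,422),.005),('ring',(398,439),.005),('tabtop',(368,432),.0345),('dial',(401,338),.073),('mark',(420,354),.039),('btn',(354,342),.04),('pin',(407,311),.028),('jartop',(314,256),.086),('w_nl',(345,306),.026),('w_nr',(336,374),.036),('w_fr',(433,375),.036),('tin',(504,393),.11),('tumb',(489,305),.093)]:
    print(n,atz(S,(uv[0]*k,uv[1]*k),z))
print('jar',tri((S,(314*k,256*k)),(C,(360*k,363*k))),'pin',tri((S,(407*k,311*k)),(C,(383*k,309*k))))
print('btn',tri((S,(354*k,343*k)),(C,(477*k,302*k))))
go([0.42,-0.40,0.22])
E
```

```text
pl_a [ 0.4694 -0.2598  0.005 ]
pl_b [ 0.5123 -0.3646  0.005 ]
pl_c [ 0.6258 -0.3199  0.005 ]
hole [ 0.5799 -0.2423  0.005 ]
ring [ 0.556 -0.288  0.005]
tabtop [ 0.5035 -0.3017  0.0345]
dial [ 0.5715 -0.0672  0.073 ]
mark [ 0.609  -0.0748  0.039 ]
btn [ 0.478  -0.0278  0.04  ]
pin [0.5932 0.1087 0.028 ]
jartop [0.385 0.268 0.086]
w_nl [0.4568 0.139  0.026 ]
w_nr [ 0.4441 -0.1311  0.036 ]
w_fr [ 0.6294 -0.1422  0.036 ]
tin [ 0.7349 -0.3002  0.11  ]
tumb [0.7573 0.0188 0.093 ]
jar (array([0.3831, 0.2781, 0.0796]), array([0.0015, 0.0015])) pin (array([0.5919, 0.1119, 0.0241]), array([0.0023, 0.0023]))
btn (array([ 0.4778, -0.0481,  0.0503]), array([0.0009, 0.0009]))
0.15 pos [ 0.2323 -0.5527  0.2178] ori [-3.078 -0.62   0.   ] q [-1.26  0.13  1.49 -0.    1.52 -0.09] F [ 0.2 -0.6  0.3] op 0.0928 gf 0.0
M [[0.922, 0.387, -0.0], [0.387, -0.922, 0.001], [0.0, -0.001, -1.0]]
shift cm [23.22 -6.81 -0.21]
```

```bash
python3 -m pendant '[[[1,0,0,-1,-8.5],[1,0,0,-1,-8.5],[1,0,0,-1,-8.5],[1,0,0,-1,-8.5],[1,0,0,-1,-8.5],[1,0,0,-1,-8.5],[1,0,0,-1,-8.5],[1,0,0,-1,-8.5]]]' && python3 -m pendant '[[[1,0,0,0,-8.5],[1,0,0,0,-8.5],[1,0,0,0,-4],[1,0,0,0,0]]]' && python3 - <<'E'
from h import *
go([0.48,-0.32,0.30],np.radians(22))
c=snap('wrist','w1.png'); print(c['pose'].round(3).tolist())
E
```

```text
t: 0.95
tool_pos: [0.2324, -0.553, 0.2986]
orientation: [-2.199, -2.243, -0.001]
force: [0.9, 0.4, -0.8]
opening: 0.0929
gripper_force: 0.0
t: 1.35
tool_pos: [0.2324, -0.553, 0.2982]
orientation: [-1.76, -2.602, -0.001]
force: [-0.5, -0.1, -0.1]
opening: 0.0929
gripper_force: 0.0
1.35 pos [ 0.2324 -0.553   0.2982] ori [-1.760e+00 -2.602e+00 -1.000e-03] q [-1.26  0.11  1.36  0.    1.67 -1.64] F [-0.5 -0.1 -0.1] op 0.0929 gf 0.0
M [[-0.372, 0.928, -0.0], [0.928, 0.372, 0.001], [0.001, 0.0, -1.0]]
shift cm [12.41 31.65 -0.17]
roll about tool z deg -0.15 if tool down
[[0.928, -0.356, -0.107, 0.203], [0.372, 0.889, 0.266, -0.479], [0.001, -0.287, 0.958, 0.465], [0.0, 0.0, 0.0, 1.0]]
```

```bash
python3 -m pendant '[[[1,1.5,4,0,0],[1,1.5,4,0,0],[1,1.5,4,0,0],[1,1.5,4,0,0],[1,1.5,4,0,0],[1,1.5,4,0,0],[1,1.5,4,0,0],[1,1.9,3.6,0,0]]]' && python3 -m pendant '[[[1,0,0,0,0],[1,0,0,0,0]]]' && python3 - <<'E'
from h import *
st()
c=snap('wrist','w2.png'); cv2.imwrite('pics/w2b.png',cv2.resize(c['img'],(800,600),interpolation=cv2.INTER_CUBIC))
E
```

```text
t: 2.2
tool_pos: [0.4811, -0.3193, 0.2984]
orientation: [-1.765, -2.599, -0.0]
force: [-0.2, 0.1, -0.6]
opening: 0.0932
gripper_force: 0.0
t: 2.4
tool_pos: [0.4802, -0.32, 0.2984]
orientation: [-1.761, -2.601, 0.0]
force: [0.6, 0.9, -0.2]
opening: 0.0931
gripper_force: 0.0
2.4 pos [ 0.4802 -0.32    0.2984] ori [-1.761 -2.601  0.   ] q [-0.68  0.05  1.43 -0.    1.66 -1.06] F [ 0.6  0.9 -0.2] op 0.0931 gf 0.0
M [[-0.372, 0.928, -0.001], [0.928, 0.372, -0.0], [0.0, -0.0, -1.0]]
```

View pics/w2b.png

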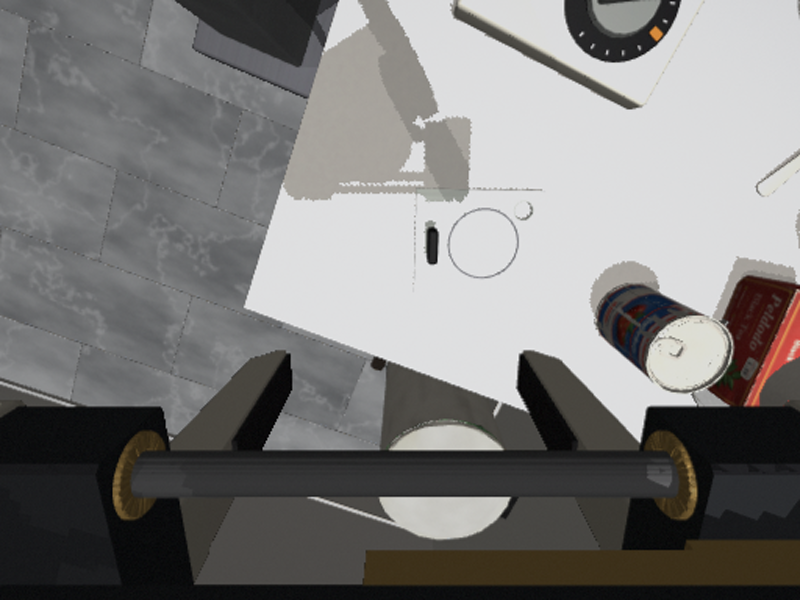

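The wrist view shows the plate square to the image: tab (432,245), ring centre (483,243), hole (524,211), left edge at u≈415, dial mark orange at (656,33).

```bash
python3 - <<'E'
from h import *
k=.64; W='w2.png'; S='side0.png'
p=lambda u,v:(u*k,v*k)
ring=atz(W,p(483,243),.005); hole=atz(W,p(524,211),.005); print('ring',ring,'hole',hole, 'side',atz(S,p(398.5,439.5),.005),atz(S,p(410,422),.005))
d=hole-ring; print('yaw h-r',np.degrees(np.arctan2(d[1],d[0])-np.arctan2(35,39)))
a=atz(W,p(416,192),.005);b=atz(W,p(414,290),.005);d=a-b;print('yaw edge',np.degrees(np.arctan2(d[1],d[0]))-90,a,b)
a=atz(W,p(416,189),.005);b=atz(W,p(543,190),.005);d=b-a;print('yaw edge2',np.degrees(np.arctan2(d[1],d[0])))
print('tab tri',tri((W,p(432,245)),(S,p(369,440))), 'ring tri',tri((W,p(483,243)),(S,p(398.5,439.5))))
for y in (20,22,24):
    r=np.radians(y); c,s=np.cos(r),np.sin(r); t=ring[:2]+np.array([[c,-s],[s,c]])@[-.054,0]; print(y,'tab from ring',t,'proj low/high',proj(W,[*t,.005])/k,proj(W,[*t,.0345])/k)
print('pin',proj(W,[.592,.111,.028])/k)
E
```

```text
ring [ 0.5557 -0.2867  0.005 ] hole [ 0.5808 -0.2412  0.005 ] side [ 0.5568 -0.2894  0.005 ] [ 0.5799 -0.2423  0.005 ]
yaw h-r 19.210805312949326
yaw edge 21.045517702216145 [ 0.4711 -0.2647  0.005 ] [ 0.508  -0.3606  0.005 ]
yaw edge2 21.377865272845852
tab tri (array([ 0.505 , -0.3063,  0.0205]), array([0.0001, 0.0001])) ring tri (array([ 0.5566, -0.2869,  0.0027]), array([0.0004, 0.0004]))
20 tab from ring [ 0.5049566  -0.30516909] proj low/high [431.40625 241.40625] [433.125 246.25 ]
22 tab from ring [ 0.50563207 -0.30692876] proj low/high [431.25  243.125] [433.125 248.125]
24 tab from ring [ 0.50636855 -0.30866378] proj low/high [431.25 245.  ] [433.125 250.   ]
pin [ 749.84375 -215.3125 ]
```

```bash
python3 - <<'E'
from h import *
go([0.505,-0.306,0.010],np.radians(21.2))
E
```

```text
2.45 pos [ 0.4796 -0.3208  0.2985] ori [-1.762e+00 -2.600e+00  1.000e-03] q [-0.68  0.05  1.43 -0.    1.66 -1.06] F [-0.9 -0.7  0.2] op 0.0934 gf 0.0
M [[-0.371, 0.929, -0.001], [0.929, 0.371, -0.0], [0.0, -0.001, -1.0]]
shift cm [ 0.43  2.93 28.84]
roll about tool z deg 0.55 if tool down
```

```bash
python3 -m pendant '[[[0.5,0.4,2.85,4,0.5],[0.5,0,0,4.5,0],[0.5,0,0,4.5,0],[0.5,0,0,4.5,0],[0.5,0,0,4.5,0],[0.5,0,0,3.5,0],[0.5,0,0,2.5,0],[0.5,0,0,0.8,0]]]' 25 && python3 -m pendant '[[[0.5,0,0,0,0],[0.3,0,0,0,0],[0,0,0,0,0],[0,0,0,0,0],[0,0,0,0,0],[0,0,0,0,0],[0,0,0,0,0],[0,0,0,0,0]]]'
```

```text
t: 3.25
tool_pos: [0.5015, -0.3062, 0.0069]
orientation: [-1.773, -2.586, 0.0]
force: [-0.4, -0.2, -0.2]
opening: 0.0467
gripper_force: 0.0
t: 4.05
tool_pos: [0.5051, -0.3066, 0.0112]
orientation: [1.772, 2.593, -0.0]
force: [-0.6, 0.5, 4.5]
opening: 0.0101
gripper_force: 25.0
```

```bash
python3 -m pendant '[[[0,0,0,-0.5,0],[0,0,0,-2,0],[0,0,0,-3,0],[0,0,0,-4,0],[0,0,0,-4,0],[0,0,0,-4,6],[0,0,0,-4,6],[0,0,0,-4,6]]]' && python3 -m pendant '[[[0,0,0,-3,6.2],[0,3.5,-0.5,0,0],[0,3.5,-0.5,0,0],[0,3.5,-0.5,0,0],[0,3.5,-0.5,0,0],[0,3.5,-0.5,0,0],[0,3.5,-0.5,0,0],[0,3.5,-0.5,0,0]]]' && python3 -m pendant '[[[0,0,0,0,0],[0,0,0,0,0],[0,0,0,0,0]]]' && python3 - <<'E'
from h import *
st()
c=snap('wrist','w3.png'); cv2.imwrite('pics/w3b.png',cv2.resize(c['img'],(800,600),interpolation=cv2.INTER_CUBIC))
E
```

```text
t: 4.85
tool_pos: [0.5042, -0.306, 0.2668]
orientation: [-2.161, -2.279, 0.0]
force: [0.6, 0.1, -2.5]
opening: 0.0101
gripper_force: 25.0
t: 5.65
tool_pos: [0.4815, -0.0585, 0.2952]
orientation: [-2.277, -2.164, 0.001]
force: [1.7, -0.2, -2.1]
opening: 0.0097
gripper_force: 25.0
t: 5.95
tool_pos: [0.4822, -0.0605, 0.2954]
orientation: [-2.277, -2.164, 0.001]
force: [0.1, -1.2, -1.6]
opening: 0.0098
gripper_force: 25.0
5.95 pos [ 0.4822 -0.0605  0.2954] ori [-2.277e+00 -2.164e+00  1.000e-03] q [-0.23 -0.2   1.67 -0.    1.67 -0.18] F [ 0.1 -1.2 -1.6] op 0.0098 gf 24.995505809783936
M [[0.051, 0.999, -0.001], [0.999, -0.051, -0.0], [-0.0, -0.001, -1.0]]
```

View pics/w3b.png

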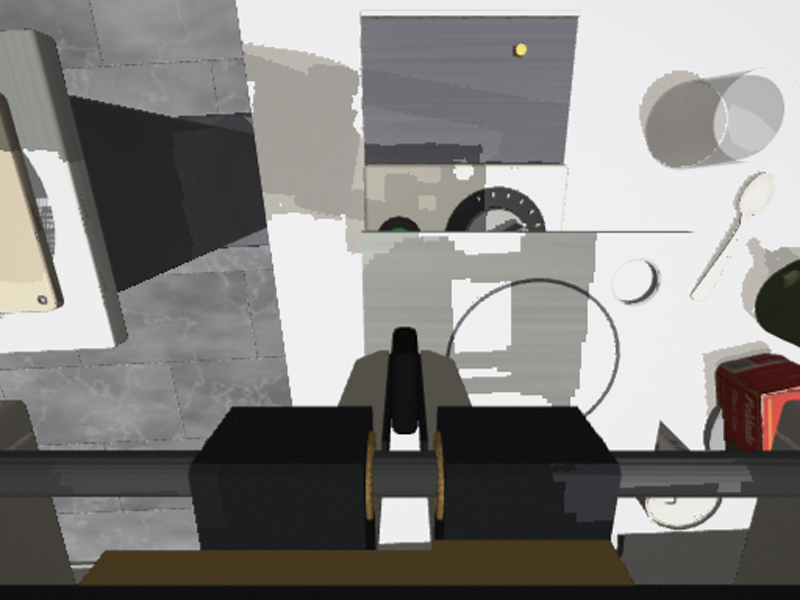

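The wrist view shows the plate held level: hole centre (635,282), back edge v≈232 from u=362 to 692; the pin top at (521,49), deck edges at v≈17 (rail) and v≈164 (console wall), u 363–578.

```bash
python3 - <<'E'
from h import *
k=.64; W='w3.png'; S='side0.png'; C='scene0.png'
p=lambda u,v:(u*k,v*k)
print('pin tri',tri((W,p(521,49)),(S,p(407,311)),(C,p(383,309))),'atz',atz(W,p(521,49),.028))
a=atz(W,p(366,164),.036);b=atz(W,p(566,164),.036);d=b-a;print('wall',a,b,'yaw',np.degrees(np.arctan2(d[1],d[0])))
a=atz(W,p(361,11),.026);b=atz(W,p(579,16),.026);d=b-a;print('rail',a,b,'yaw',np.degrees(np.arctan2(d[1],d[0])))
s,M=st()
zt=s['tool_pos'][2]-.0062
a=atz(W,p(362,232),zt);b=atz(W,p(692,232),zt);d=b-a;print('plate edge',a,b,np.degrees(np.arctan2(d[1],d[0])))
h=atz(W,p(635.5,282),zt);print('hole',h)
y=np.degrees(np.arctan2(M[1,1],M[0,1]));print('tool yaw',y)
r=np.radians(y);print('hole nominal',s['tool_pos'][:2]+np.array([[np.cos(r),-np.sin(r)],[np.sin(r),np.cos(r)]])@[.093,.035])
tgt=np.array([.592,.1105]);sh=tgt-h[:2];print('shift tool cm',(M.T@[*sh,0]*100).round(2))
E
```

```text
pin tri (array([0.5929, 0.112 , 0.0241]), array([0.0017, 0.0017, 0.0031])) atz [0.5936 0.1117 0.028 ]
wall [0.4517 0.0227 0.036 ] [0.6353 0.0133 0.036 ] yaw -2.9308849647480333
rail [0.4561 0.1484 0.026 ] [0.6434 0.1351 0.026 ] yaw -4.061702777392969
6.0 pos [ 0.4822 -0.0608  0.2954] ori [-2.278e+00 -2.163e+00  1.000e-03] q [-0.23 -0.2   1.67 -0.    1.67 -0.18] F [ 1.1 -0.5 -2.8] op 0.0097 gf 24.995549619197845
M [[0.052, 0.999, -0.001], [0.999, -0.052, -0.0], [-0.0, -0.001, -1.0]]
plate edge [ 0.469  -0.0047  0.2892] [ 0.5972 -0.0112  0.2892] -2.902526753544707
hole [ 0.5772 -0.0303  0.2892]
tool yaw -2.9632068117757906
hole nominal [ 0.57689696 -0.03062335]
shift tool cm [14.14  0.75 -0.  ]
```

```bash
python3 -m pendant '[[[0,3.5,0.2,0,0],[0,3.5,0.2,0,0],[0,3.5,0.2,0,0],[0,3.78,0.28,0,0],[0,0,0,4,0],[0,0,0,4,0],[0,0,0,4,0],[0,0,0,4,0]]]' && python3 -m pendant '[[[0,0,0,4,0],[0,0,0,2.4,0],[0,0,0,1,0],[0,0,0,0,0],[0,0,0,0,0]]]' && python3 - <<'E'
from h import *
s,M=st()
c=snap('wrist','w4.png'); cv2.imwrite('pics/w4b.png',cv2.resize(c['img'],(800,600),interpolation=cv2.INTER_CUBIC))
print('pin expected',proj('w4.png',[.5934,.1118,.028])/.64)
E
```

```text
t: 6.8
tool_pos: [0.4985, 0.0813, 0.134]
orientation: [2.278, 2.163, -0.0]
force: [0.6, -0.1, -2.3]
opening: 0.0095
gripper_force: 25.0
t: 7.3
tool_pos: [0.4995, 0.0818, 0.063]
orientation: [2.277, 2.163, 0.002]
force: [0.9, 0.7, -2.2]
opening: 0.0095
gripper_force: 25.0
7.3 pos [0.4995 0.0818 0.063 ] ori [2.277e+00 2.163e+00 2.000e-03] q [0.06 0.01 1.91 0.   1.22 0.11] F [ 0.9  0.7 -2.2] op 0.0095 gf 24.995709657669067
M [[0.052, 0.999, 0.002], [0.999, -0.052, 0.0], [0.0, 0.002, -1.0]]
pin expected [601.40625 267.03125]
```

View pics/w4b.png

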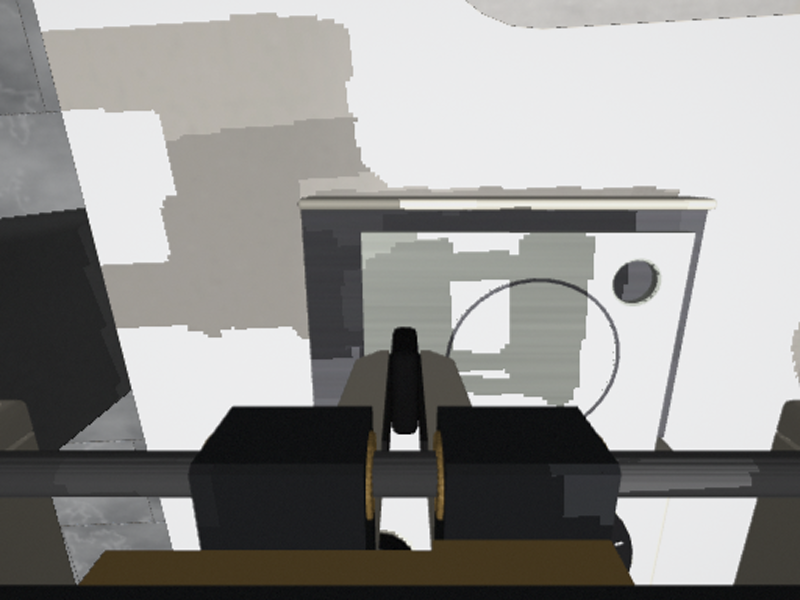

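The hole (636,281) shows dark deck, pin hidden by parallax as expected (pin projects to (601,267) at the lower depth); I lower slowly with a force check.

```bash
python3 -m pendant '[[[0,0,-0.1,1,0],[0,0,0,0.8,0],[0,0,0,0.3,0],[0,0,0,0.3,0],[0,0,0,0.3,0],[0,0,0,0,0],[0,0,0,0,0]]]' && python3 - <<'E'
from h import *
s,M=st()
c=snap('wrist','w5.png'); cv2.imwrite('pics/w5b.png',cv2.resize(c['img'][110:280,180:470],(800,469),interpolation=cv2.INTER_CUBIC))
E
```

```text
t: 8.05
tool_pos: [0.4974, 0.0823, 0.0347]
orientation: [-2.277, -2.164, -0.0]
force: [-0.7, 0.1, -2.6]
opening: 0.0098
gripper_force: 25.0
8.05 pos [0.4974 0.0823 0.0347] ori [-2.277 -2.164 -0.   ] q [0.06 0.05 1.93 0.   1.17 0.11] F [-0.7  0.1 -2.6] op 0.0098 gf 24.99570608139038
M [[0.051, 0.999, 0.0], [0.999, -0.051, 0.0], [0.0, 0.0, -1.0]]
```

View pics/w5b.png

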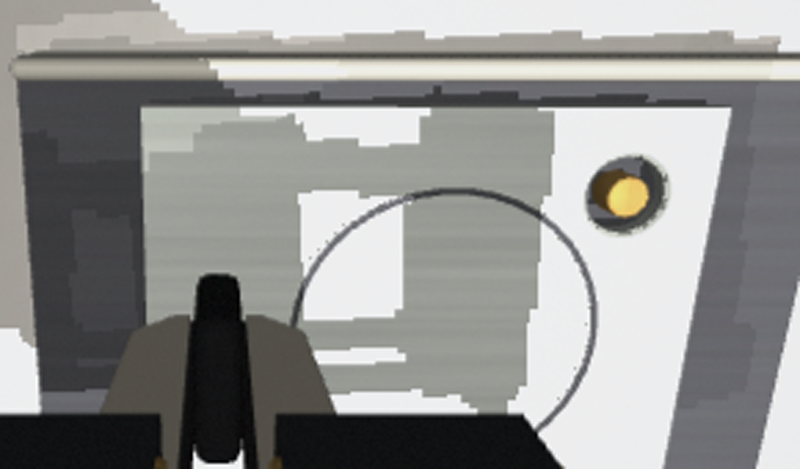

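Crop: the brass pin (627,196) sits centrally in the hole (626,194). Lower the last few mm, release, rise, and move over the dial.

```bash
python3 -m pendant '[[[0,0,0,0.2,0],[0,0,0,0.2,0],[0,0,0,0,0],[0.15,0,0,0,0],[0.3,0,0,0,0],[0.4,0,0,0,0],[0.4,0,0,0,0],[0.4,0,0,-0.5,0]]]' && python3 -m pendant '[[[0.4,0,0,-2,0],[0.4,0,0,-4,0],[0.4,0,0,-5,0],[0.7,0,0,-5,0],[0.7,0,0,-5,0],[0.7,-4,1.8,0,0],[0.7,-4.5,1.8,0,0],[0.7,-4.5,1.8,0,0]]]' && python3 -m pendant '[[[0.7,-4.9,1.8,0,0],[0.7,0,0,0,0],[0.7,0,0,0,0]]]' && python3 - <<'E'
from h import *
s,M=st()
c=snap('wrist','w6.png'); cv2.imwrite('pics/w6b.png',cv2.resize(c['img'],(800,600),interpolation=cv2.INTER_CUBIC))
E
```

```text
t: 8.9
tool_pos: [0.4966, 0.0822, 0.0351]
orientation: [-2.276, -2.164, 0.002]
force: [0.3, -1.1, 0.1]
opening: 0.0363
gripper_force: 0.0
t: 9.7
tool_pos: [0.5454, -0.0515, 0.247]
orientation: [2.274, 2.165, 0.002]
force: [1.2, 0.3, -0.5]
opening: 0.0643
gripper_force: 0.0
t: 10.0
tool_pos: [0.5594, -0.0992, 0.2455]
orientation: [-2.279, -2.161, 0.0]
force: [-0.3, 0.4, 0.2]
opening: 0.065
gripper_force: 0.0
10.0 pos [ 0.5594 -0.0992  0.2455] ori [-2.279 -2.161  0.   ] q [-0.27  0.03  1.54  0.    1.57 -0.21] F [-0.3  0.4  0.2] op 0.065 gf 0.0
M [[0.053, 0.999, -0.001], [0.999, -0.053, 0.0], [0.0, -0.001, -1.0]]
```

View pics/w6b.png

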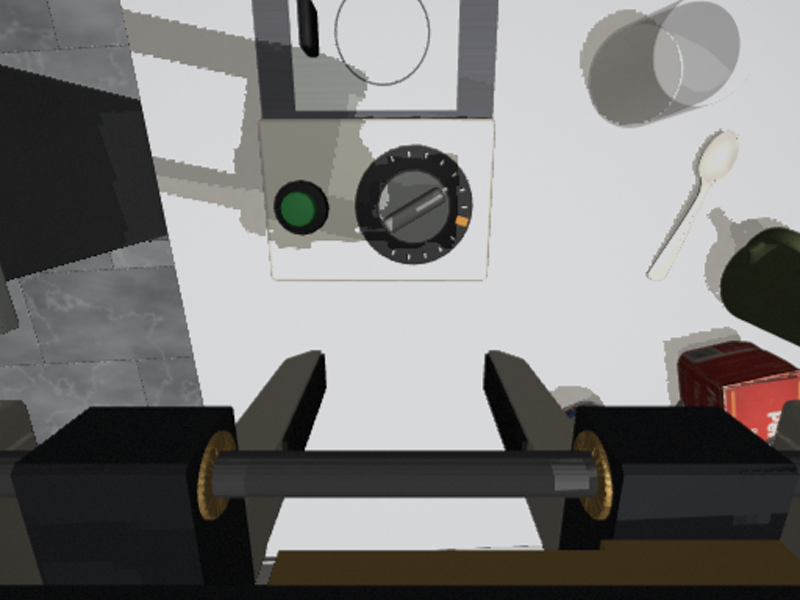

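The plate lies in the bay; the dial is at (414,205), pointer toward about (440,198), orange mark (462,221), button (300,208). Enlarging the dial.

```bash
python3 - <<'E'
from h import *
c=cv2.imread('pics/w6.png')[85:175,220:310]; cv2.imwrite('pics/w6c.png',cv2.resize(c,(630,630),interpolation=cv2.INTER_CUBIC))
E
```

```text
(no output)
```

View pics/w6c.png

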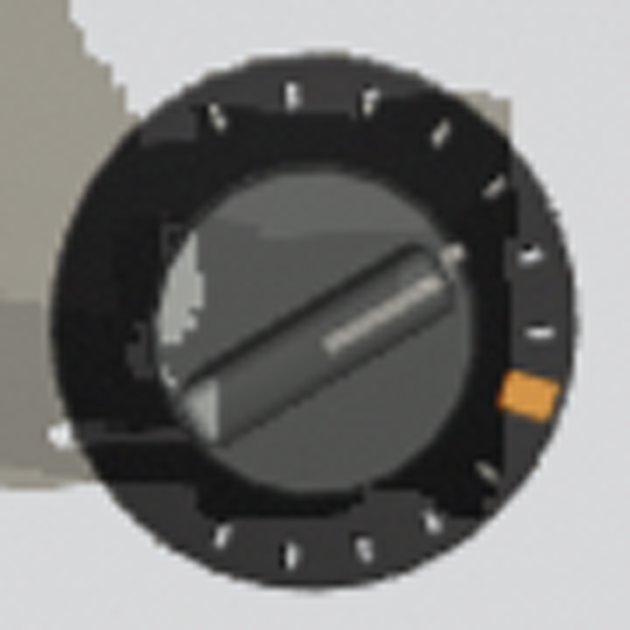

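```bash
python3 - <<'E'
from h import *
W='w6.png'; q=lambda u,v:((u+.5)/7-.5+220,(v+.5)/7-.5+85)
wy=np.radians(-3)
a=atz(W,q(327,348),.073);b=atz(W,q(440,283),.073);d=b-a;yp=np.arctan2(d[1],d[0])
print('pointer world',np.degrees(yp),'dial',-(yp-wy), a,b)
c=atz(W,q(314,320),.037);e=atz(W,q(530,395),.037);d=e-c;ym=np.arctan2(d[1],d[0]);print('axis bezel',c,'mark world',np.degrees(ym),'mark',-(ym-wy),np.linalg.norm(d))
L=atz(W,q(200,412),.073);Rr=atz(W,q(437,277),.073);print('bar',L,Rr,(L+Rr)/2)
x=np.array([.5698,-.0522]);d=e[:2]-x;ym=np.arctan2(d[1],d[0]);print('mark w/ pin-derived axis',np.degrees(ym),np.linalg.norm(d))
bt=atz(W,(300/1.5625,208/1.5625),.045);print('btn',bt)
# ring
k=.64;rg=[atz(W,(u*k,v*k),.025) for u,v in((335,36),(430,33),(383,85))];print('ring',rg)
y=lambda u,v,z:atz(W,(u*k,v*k),z)
print('plate edge',y(295,110,.025),y(457,110,.025),'console',y(260,119,.036),y(494,119,.036),y(271,280,.036),y(487,280,.036))
e1=y(271,280,.036);e2=y(487,280,.036);d=e2-e1;print(np.degrees(np.arctan2(d[1],d[0])))
go([*c[:2],.05],yp+np.pi/2)
print('tol: final tool y yaw', np.degrees(ym)+90)
E
```

```text
pointer world 26.683675809886754 dial -0.5180778769771183 [ 0.5713 -0.0515  0.073 ] [ 0.5906 -0.0418  0.073 ]
axis bezel [ 0.5699 -0.0496  0.037 ] mark world -21.82628824271833 mark 0.32858071576493225 0.0427656404137715
bar [ 0.5493 -0.061   0.073 ] [ 0.5901 -0.0408  0.073 ] [ 0.5697 -0.0509  0.073 ]
mark w/ pin-derived axis -18.478125739777553 0.04196343646557089
btn [ 0.4776 -0.0476  0.045 ]
ring [array([0.5157, 0.0797, 0.025 ]), array([0.5892, 0.0778, 0.025 ]), array([0.5505, 0.0432, 0.025 ])]
plate edge [0.4782 0.0286 0.025 ] [0.609  0.0216 0.025 ] console [0.4522 0.0222 0.036 ] [0.6368 0.0123 0.036 ] [ 0.4426 -0.1085  0.036 ] [ 0.6313 -0.1186  0.036 ]
-3.0637822324554254
10.05 pos [ 0.5593 -0.098   0.2456] ori [-2.278 -2.163 -0.   ] q [-0.26  0.03  1.54  0.    1.57 -0.21] F [ 0.1  0.3 -0.1] op 0.0649 gf 0.0
M [[0.052, 0.999, -0.0], [0.999, -0.052, 0.001], [0.001, -0.0, -1.0]]
shift cm [ 4.88  0.81 19.57]
roll about tool z deg 60.36 if tool down
tol: final tool y yaw 71.52187426022245
```

```bash
python3 - <<'E'
from h import *
from scipy.optimize import least_squares
W='w6.png'; q=lambda u,v:((u+.5)/7-.5+220,(v+.5)/7-.5+85)
t=[(218,117),(293,97),(370,100),(440,132),(497,185),(528,255),(540,332),None,(487,470),(432,522),(365,550),(293,556),(222,535)]
P=[(atz(W,q(*p),.0385)[:2],-2+i/3) for i,p in enumerate(t) if p]
f=lambda x:np.concatenate([np.array([x[0]+x[2]*np.cos(x[3]-a),x[1]+x[2]*np.sin(x[3]-a)])-p for p,a in P])
r=least_squares(f,[.57,-.05,.04,-.05]);x=r.x;print('axis',x[:2],'r',x[2],'yaw',np.degrees(x[3]),'rms',np.sqrt(np.mean(r.fun**2)))
m=atz(W,q(530,395),.0385)[:2]-x[:2];ym=np.arctan2(m[1],m[0]);print('mark world deg',np.degrees(ym),'angle',x[3]-ym,np.linalg.norm(m))
go([*x[:2],.048],np.radians(26.7+90))
E
```

```text
axis [ 0.56976826 -0.05172474] r 0.041816264074440335 yaw -2.87028147239177 rms 0.00018860983977080317
mark world deg -18.86391360626732 angle 0.27914154008889486 0.04198689143387303
10.05 pos [ 0.5593 -0.098   0.2456] ori [-2.278 -2.163 -0.   ] q [-0.26  0.03  1.54  0.    1.57 -0.21] F [ 0.1  0.3 -0.1] op 0.0649 gf 0.0
M [[0.052, 0.999, -0.0], [0.999, -0.052, 0.001], [0.001, -0.0, -1.0]]
shift cm [ 4.67  0.81 19.77]
roll about tool z deg 60.34 if tool down
```

```bash
python3 -m pendant '[[[0.7,4.6,0.8,0,0],[0.7,0,0,2,8.5],[0.7,0,0,2,8.5],[0.7,0,0,2,8.5],[0.7,0,0,2,8.5],[0.7,0,0,2,8.5],[0.7,0,0,2,8.5],[0.7,0,0,2,8.5]]]' && python3 -m pendant '[[[0.7,0,0,2,0.8],[0.7,0,0,2,0],[0.7,0,0,0,0],[0.7,0,0,0,0]]]' && python3 - <<'E'
from h import *
go([.5698,-.0517,.048],np.radians(26.7+90))
E
```

```text
t: 10.85
tool_pos: [0.5696, -0.0506, 0.1054]
orientation: [-3.052, -0.743, -0.001]
force: [-0.7, 0.8, -0.4]
opening: 0.065
gripper_force: 0.0
t: 11.25
tool_pos: [0.5696, -0.0513, 0.0661]
orientation: [-3.055, -0.73, 0.001]
force: [0.5, -0.9, 0.7]
opening: 0.0652
gripper_force: 0.0
11.25 pos [ 0.5696 -0.0513  0.0661] ori [-3.055e+00 -7.300e-01  1.000e-03] q [-0.18  0.18  1.72  0.    1.24  0.92] F [ 0.5 -0.9  0.7] op 0.0652 gf 0.0
M [[0.892, 0.452, -0.0], [0.452, -0.892, 0.0], [-0.0, -0.0, -1.0]]
shift cm [0.   0.05 1.81]
roll about tool z deg 0.19 if tool down
```

```bash
python3 -m pendant '[[[0.7,0,0,1,0],[0.7,0,0,0.8,0],[0.4,0,0,0,0],[0,0,0,0,0],[0,0,0,0,0],[0,0,0,0,0],[0,0,0,0,0],[0,0,0,0,0]]]' 25 && python3 -m pendant '[[[0,0,0,0,6],[0,0,0,0,6],[0,0,0,0,6],[0,0,0,0,6],[0,0,0,0,6],[0,0,0,0,6],[0,0,0,0,6],[0,0,0,0,3.7]]]' && python3 -m pendant '[[[0,0,0,0,0],[0,0,0,0,0],[0,0,0,0,0]]]' && python3 - <<'E'
from h import *
go([.5698,-.0517,.048],np.radians(-18.9+90))
print(robot.read_state()['wrist_torque'])
E
```

```text
t: 12.05
tool_pos: [0.5699, -0.0526, 0.0478]
orientation: [3.056, 0.728, 0.0]
force: [0.3, -0.2, -0.6]
opening: 0.0217
gripper_force: 0.0
t: 12.85
tool_pos: [0.5696, -0.0515, 0.0477]
orientation: [-3.097, 0.522, 0.001]
force: [-1.2, 5.2, 1.8]
opening: 0.0122
gripper_force: 24.8
t: 13.15
tool_pos: [0.5697, -0.0515, 0.0478]
orientation: [-3.098, 0.513, 0.001]
force: [-1.6, 6.2, 2.2]
opening: 0.0119
gripper_force: 24.9
13.15 pos [ 0.5697 -0.0515  0.0478] ori [-3.098e+00  5.130e-01  1.000e-03] q [-0.18  0.2   1.73  0.    1.21  1.72] F [-1.6  6.2  2.2] op 0.0119 gf 24.93171125650406
M [[0.947, -0.322, -0.0], [-0.322, -0.947, 0.002], [-0.001, -0.001, -1.0]]
shift cm [ 0.01  0.02 -0.02]
roll about tool z deg 0.11 if tool down
[ 1.03590763  0.20010237 -0.07164202]
```

```bash
python3 -m pendant '[[[0.2,0,0,0,0],[0.4,0,0,0,0],[0.6,0,0,0,0],[0.6,0,0,-2,0],[0.6,0,0,-4,0],[0.6,-2,0,-4,0],[0.6,-3,0,-4,0],[0.6,0,0,-2,0]]]' && python3 -m pendant '[[[0.6,0,0,0,0],[0.6,0,0,0,0]]]' && python3 - <<'E'
from h import *
s,M=st()
c=snap('wrist','w7.png'); print(proj('w7.png',[.5698,-.0517,.05]))
u,v=proj('w7.png',[.5698,-.0517,.05]).astype(int); u0,v0=max(u-60,0),max(v-60,0);print(u0,v0)
cv2.imwrite('pics/w7c.png',cv2.resize(c['img'][v0:v0+120,u0:u0+120],(600,600),interpolation=cv2.INTER_CUBIC))
E
```

```text
t: 13.95
tool_pos: [0.522, -0.0359, 0.212]
orientation: [3.099, -0.515, 0.007]
force: [1.7, -0.5, 0.6]
opening: 0.0557
gripper_force: 0.0
t: 14.15
tool_pos: [0.5228, -0.0366, 0.2075]
orientation: [3.099, -0.516, 0.001]
force: [0.0, 0.1, -0.8]
opening: 0.0555
gripper_force: 0.0
14.15 pos [ 0.5228 -0.0366  0.2075] ori [ 3.099e+00 -5.160e-01  1.000e-03] q [-0.17 -0.07  1.71 -0.    1.5   1.73] F [ 0.   0.1 -0.8] op 0.0555 gf 0.0
M [[0.946, -0.324, 0.001], [-0.324, -0.946, -0.0], [0.001, 0.0, -1.0]]
[257.3 135.8]
197 75
```

View pics/w7c.png

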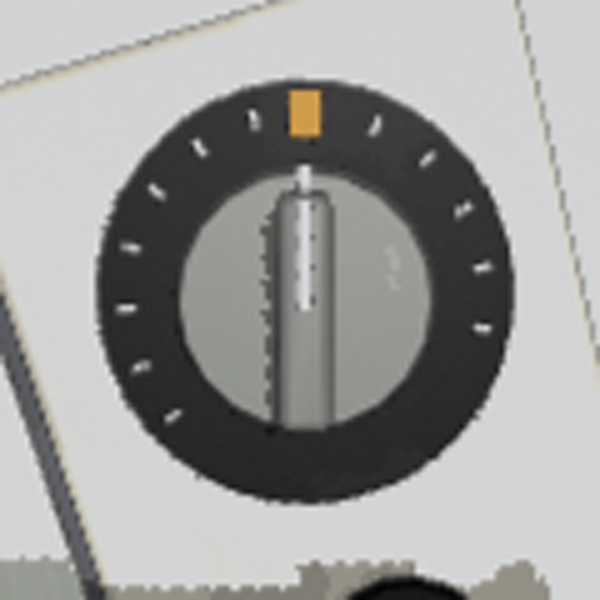

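The pointer line (303,165–310) points straight at the orange mark (305,113): the dial is set. On to the jar, measured by its red lid.

```bash
python3 -m pendant '[[[1,0,0,-2,-8],[1,0,0,-2,-8],[1,-2.6,-3.85,0,0],[1,-2.6,-3.85,0,0],[1,-2.6,-3.85,0,0],[1,-2.6,-3.85,0,0],[1,-2.6,-3.85,0,0],[1,-2.6,-3.85,0,0]]]' && python3 -m pendant '[[[1,-2.6,-3.85,0,0],[1,-2.4,-3.75,0,0],[1,0,0,0,0],[1,0,0,0,0]]]' && cat > lid.py <<'E'
from h import *
def lid(f):
    im=np.load('pics/'+f+'.npz')['img']; h=cv2.cvtColor(im,cv2.COLOR_BGR2HSV)
    m=(((h[...,0]<8)|(h[...,0]>172))&(h[...,1]>150)&(h[...,2]>60)).astype(np.uint8)
    n,l,s,c=cv2.connectedComponentsWithStats(m)
    for i in range(1,n):
        if s[i,4]>150:
            ct=max(cv2.findContours((l==i).astype(np.uint8),0,1)[0],key=cv2.contourArea); print(s[i],c[i].round(1),cv2.fitEllipse(cv2.convexHull(ct)),cv2.minAreaRect(ct))
E
python3 - <<'E'
from lid import *
go([.384,.275,.05],np.radians(87))
snap('wrist','w8.png'); lid('w8.png'); print('exp',proj('w8.png',[.384,.275,.086]))
print('tin',atz('side0.png',(338*.64,233*.64),.04),tri(('side0.png',(338*.64,233*.64)),('scene0.png',(240*.64,402*.64))))
E
```

```text
t: 15.0
tool_pos: [0.3767, 0.2032, 0.2454]
orientation: [3.139, -0.081, -0.005]
force: [0.7, 0.1, 0.2]
opening: 0.0927
gripper_force: 0.0
t: 15.4
tool_pos: [0.3314, 0.2809, 0.2457]
orientation: [3.138, -0.075, -0.004]
force: [0.3, -0.5, -0.7]
opening: 0.0928
gripper_force: 0.0
15.4 pos [0.3314 0.2809 0.2457] ori [ 3.138 -0.075 -0.004] q [ 0.59 -0.34  1.88 -0.    1.61  2.2 ] F [ 0.3 -0.5 -0.7] op 0.0928 gf 0.0
M [[0.999, -0.048, -0.003], [-0.048, -0.999, -0.002], [-0.003, 0.002, -1.0]]
shift cm [ 5.34  0.29 19.55]
roll about tool z deg 0.27 if tool down
[118  78  18  49 230] [128.2  96.4] ((117.64379119873047, 102.193115234375), (33.6561393737793, 49.45142364501953), 13.570884704589844) ((126.92460632324219, 102.30936431884766), (15.861236572265625, 48.083274841308594), 2.385944128036499)
[ 232  109   48   50 1557] [256.1 131.8] ((255.77487182617188, 133.4644012451172), (47.519954681396484, 48.841575622558594), 168.76783752441406) ((255.6000213623047, 133.3000030517578), (47.85185241699219, 47.404640197753906), 26.56505012512207)
exp [260.6 131.9]
tin [0.4338 0.4871 0.04  ] (array([0.4334, 0.479 , 0.0429]), array([0.0011, 0.0011]))
```

```bash
python3 - <<'E'
from h import *
p=atz('w8.png',(255.8,132.5),.086); print(p, atz('w8.png',(232,133),.086),atz('w8.png',(280,133),.086),'tri',tri(('w8.png',(255.8,132.5)),('side0.png',(314*.64,254*.64)),('scene0.png',(360*.64,361*.64))))
go([*p[:2],.029],np.radians(87))
E
```

```text
[0.3836 0.2805 0.086 ] [0.3843 0.3074 0.086 ] [0.3817 0.2532 0.086 ] tri (array([0.3831, 0.2794, 0.0842]), array([0.0012, 0.0016, 0.0025]))
15.45 pos [0.3321 0.2802 0.246 ] ori [ 3.138e+00 -7.800e-02 -3.000e-03] q [ 0.58 -0.34  1.88 -0.    1.61  2.2 ] F [ 1.5 -0.2 -0.1] op 0.0929 gf 0.0
M [[0.999, -0.05, -0.002], [-0.05, -0.999, -0.002], [-0.002, 0.002, -1.0]]
shift cm [ 5.19 -0.34 21.69]
roll about tool z deg 0.15 if tool down
```

```bash
python3 -m pendant '[[[1,2.6,-0.1,0,0],[1,2.6,-0.1,0,0],[1,0,0,4,0],[1,0,0,4,0],[1,0,0,4,0],[1,0,0,4,0],[1,0,0,3.5,0],[1,0,0,2.2,0]]]' 25 && python3 -m pendant '[[[0.8,0,0,0,0],[0.6,0,0,0,0],[0.3,0,0,0,0],[0.3,0,0,0,0],[0.3,0,0,0,0],[0.3,0,0,0,0]]]' && python3 - <<'E'
from h import *
st()
E
```

```text
t: 16.25
tool_pos: [0.3833, 0.277, 0.0267]
orientation: [3.137, -0.085, -0.007]
force: [-0.0, 0.4, 0.3]
opening: 0.0928
gripper_force: 0.0
t: 16.85
tool_pos: [0.3854, 0.2807, 0.032]
orientation: [-3.14, 0.079, -0.003]
force: [-1.0, 0.2, 6.9]
opening: 0.0563
gripper_force: 24.8
16.85 pos [0.3854 0.2807 0.032 ] ori [-3.14e+00  7.90e-02 -3.00e-03] q [ 0.52 -0.03  2.01 -0.    1.16  2.14] F [-1.   0.2  6.9] op 0.0563 gf 24.832688501046505
M [[0.999, -0.051, 0.002], [-0.051, -0.999, 0.001], [0.002, -0.001, -1.0]]
```

```bash
python3 -m pendant '[[[0.3,0,0,-0.5,0],[0.3,0,0,-1.5,0],[0.3,0,0,-2.5,0],[0.3,0,0,-3,0],[0.3,0,0,-3,0],[0.3,0,0,-2,0],[0.3,1,1,0,0],[0.3,1.5,2,0,0]]]' && python3 - <<'E'
from h import *
go([.5535,.0790,.157],np.radians(87.1))
E
```

```text
t: 17.65
tool_pos: [0.4079, 0.2491, 0.1556]
orientation: [-3.14, 0.076, -0.001]
force: [0.3, -0.9, -3.3]
opening: 0.0566
gripper_force: 24.8
17.65 pos [0.4079 0.2491 0.1556] ori [-3.14e+00  7.60e-02 -1.00e-03] q [ 0.44 -0.17  1.9   0.    1.41  2.06] F [ 0.3 -0.9 -3.3] op 0.0566 gf 24.81915259268135
M [[0.999, -0.048, 0.0], [-0.048, -0.999, 0.0], [0.0, -0.001, -1.0]]
shift cm [15.36 16.29 -0.15]
roll about tool z deg 0.14 if tool down
```

```bash
python3 -m pendant '[[[0.3,2.1,2.2,0,0],[0.3,2.3,2.4,0,0],[0.3,2.3,2.4,0,0],[0.3,2.3,2.4,0,0],[0.3,2.3,2.4,0,0],[0.3,2,2.2,0,0],[0.3,1.3,1.5,0,0],[0.3,0.7,0.75,0,0]]]' && python3 -m pendant '[[[0.3,0,0,0,0],[0.3,0,0,3,0],[0.3,0,0,3,0],[0.3,0,0,2,0],[0.3,0,0,0,0],[0.3,0,0,0,0]]]' && python3 - <<'E'
from h import *
go([.5535,.0790,.057],np.radians(87.1))
for n in('wrist','side','scene'):snap(n,n+'9.png')
a=np.load('pics/scene9.png.npz')['img']; b=np.load('pics/side9.png.npz')['img']; w=np.load('pics/wrist9.png.npz')['img']
u,v=proj('side9.png',[.55,.08,.06]).astype(int);z=cv2.resize(b[v-60:v+60,u-70:u+70],(400,343),interpolation=2)
u,v=proj('scene9.png',[.55,.08,.06]).astype(int);y=cv2.resize(a[v-60:v+60,u-70:u+70],(400,343),interpolation=2)
cv2.imwrite('pics/m9.png',np.hstack([z,y]))
from lid import lid; lid('side9.png'); lid('scene9.png')
for f in('side9.png','scene9.png'):print(proj(f,[.5525,.079,.142]))
E
```

```text
t: 18.45
tool_pos: [0.5523, 0.0765, 0.1537]
orientation: [3.14, -0.083, -0.004]
force: [-0.2, -0.5, -2.9]
opening: 0.0568
gripper_force: 24.8
t: 19.05
tool_pos: [0.5516, 0.0795, 0.0756]
orientation: [-3.14, 0.078, 0.002]
force: [0.3, -0.7, -2.7]
opening: 0.0566
gripper_force: 24.8
19.05 pos [0.5516 0.0795 0.0756] ori [-3.14e+00  7.80e-02  2.00e-03] q [0.05 0.13 1.76 0.   1.26 1.67] F [ 0.3 -0.7 -2.7] op 0.0566 gf 24.848000698839314
M [[0.999, -0.05, -0.001], [-0.05, -0.999, 0.0], [-0.001, -0.0, -1.0]]
shift cm [0.19 0.04 1.86]
roll about tool z deg 0.04 if tool down
[350 240  21  30 213] [359.7 250.1] ((385.0208740234375, 263.48931884765625), (27.309885025024414, 77.0736312866211), 123.1245346069336) ((359.9799499511719, 255.36000061035156), (29.274221420288086, 16.263456344604492), 81.8698959350586)
[277 132  24  17 193] [289.2 138.9] ((288.4718933105469, 139.25062561035156), (18.201093673706055, 23.76731300354004), 95.47563934326172) ((288.352783203125, 140.0609130859375), (23.226537704467773, 15.318116188049316), 4.085616588592529)
[248.8 174.1]
[259.9 168.1]
```

```bash
python3 -m pendant '[[[0.3,0.15,0,0.7,0],[0.3,0,0,0.5,0],[0.3,0,0,0.3,0],[0.3,0,0,0.15,0],[0.3,0,0,0,0],[0.3,0,0,0,0]]]' && python3 -m pendant '[[[0.3,0,0,0.1,0],[0.3,0,0,0.1,0],[0.3,0,0,0,0]]]'
```

```text
t: 19.8
tool_pos: [0.5539, 0.0787, 0.0591]
orientation: [-3.141, 0.08, 0.0]
force: [0.2, 0.7, -3.9]
opening: 0.0567
gripper_force: 24.8
t: 20.1
tool_pos: [0.5539, 0.0787, 0.0571]
orientation: [3.141, -0.08, 0.0]
force: [-0.7, -0.8, -3.1]
opening: 0.0565
gripper_force: 24.8
```

```bash
python3 -m pendant '[[[0.3,0,0,0.1,0],[0.3,0,0,0.1,0],[0.3,0,0,0,0]]]'; python3 -m pendant '[[[0.3,0,0,0.1,0],[0.3,0,0,0,0]]]'
```

```text
t: 20.4
tool_pos: [0.5546, 0.0786, 0.057]
orientation: [3.14, -0.08, 0.002]
force: [-6.2, 0.1, 11.5]
opening: 0.0563
gripper_force: 24.8
t: 20.6
tool_pos: [0.5551, 0.0785, 0.0569]
orientation: [3.14, -0.08, 0.004]
force: [-7.8, -2.4, 16.0]
opening: 0.0565
gripper_force: 24.8
```

```bash
python3 -m pendant '[[[0.3,0,0,-0.2,0],[0.3,0,0,-0.1,0],[0.65,0,0,0,0],[0.75,0,0,0,0],[0.9,0,0,0,0],[0.95,0,0,0,0],[0.95,0,0,-1,0],[0.95,0,0,-3,0]]]' && python3 -m pendant '[[[0.95,0,0,-4,0],[0.95,0,0,-4,0],[0.95,0,0,-5,0],[0.95,0,0,-5,0],[0.5,-4,2.1,0,0],[0,-4,2.2,0,0],[0,-4.2,2.2,0,0],[0,0,0,0,0]]]' 20 && python3 -m pendant '[[[0,0,0,0,0],[0,0,0,0,0]]]' && python3 - <<'E'
from lid import *
st()
c=snap('wrist','w10.png'); cv2.imwrite('pics/w10b.png',cv2.resize(c['img'],(800,600),interpolation=cv2.INTER_CUBIC)); lid('w10.png')
print(proj('w10.png',[.5525,.079,.111]))
E
```

```text
t: 21.4
tool_pos: [0.5512, 0.0786, 0.0947]
orientation: [3.14, -0.08, -0.01]
force: [-0.0, 0.0, 0.7]
opening: 0.0882
gripper_force: 0.0
t: 22.2
tool_pos: [0.4249, 0.0187, 0.2778]
orientation: [3.14, -0.082, 0.001]
force: [0.7, 0.3, 0.1]
opening: 0.0604
gripper_force: 0.0
t: 22.4
tool_pos: [0.4296, 0.0202, 0.278]
orientation: [-3.14, 0.08, -0.003]
force: [0.4, 0.0, -0.9]
opening: 0.045
gripper_force: 0.0
22.4 pos [0.4296 0.0202 0.278 ] ori [-3.14e+00  8.00e-02 -3.00e-03] q [-0.07 -0.36  1.84  0.    1.67  1.55] F [ 0.4  0.  -0.9] op 0.045 gf 0.0
M [[0.999, -0.051, 0.002], [-0.051, -0.999, 0.0], [0.002, -0.0, -1.0]]
[ 175   46   51   55 1840] [200.3  70.9] ((199.75428771972656, 72.60636901855469), (49.396663665771484, 55.45212936401367), 152.05223083496094) ((199.25003051757812, 72.25001525878906), (54.44721603393555, 49.497474670410156), 45.0)
[198.2  69.3]
```

View pics/w10b.png

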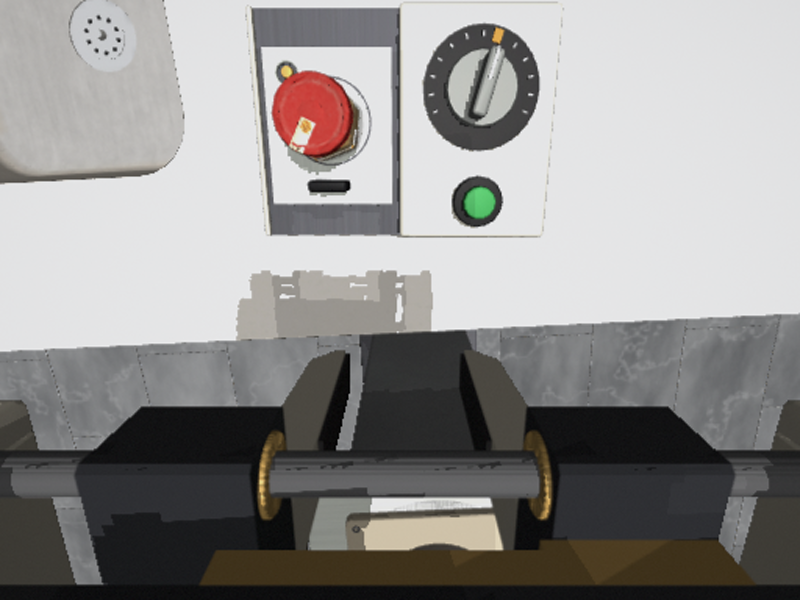

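Last picture: jar upright inside the ring (lid (312,112), ring edge visible at (370,120)), pin visible through the hole (286,71), pointer at the mark (497,36), green button at (480,203).

```bash
python3 - <<'E'
from h import *
k=.64
print('jar lid',atz('w10.png',(199.7,71),.111))
p,r=tri(('w6.png',(299*k,207*k)),('w10.png',(480*k,203*k)));print('btn',p,r,tri(('w6.png',(299*k,207*k)),('w10.png',(480*k,203*k)),('scene0.png',(477*k,302*k)),('side0.png',(354*k,343*k))))
go([p[0],p[1],.08])
E
```

```text
jar lid [0.5507 0.0776 0.111 ]
btn [ 0.4776 -0.0476  0.0516] [0.0016 0.0016] (array([ 0.4775, -0.0478,  0.0504]), array([0.0016, 0.0015, 0.0009, 0.001 ]))
22.45 pos [0.4297 0.0203 0.2777] ori [-3.14e+00  7.90e-02 -1.00e-03] q [-0.07 -0.36  1.83  0.    1.67  1.55] F [ 0.1  0.1 -0.5] op 0.0408 gf 0.0
M [[0.999, -0.05, 0.001], [-0.05, -0.999, 0.0], [0.001, -0.0, -1.0]]
shift cm [ 5.11  6.54 19.77]
```

```bash
python3 -m pendant '[[[0,2.5,3.3,0,0],[0,2.6,3.25,0,0],[0,0,0,4,0],[0,0,0,4,0],[0,0,0,4,0],[0,0,0,4,0],[0,0,0,3.5,0],[0,0,0,1.5,0]]]' && python3 -m pendant '[[[0,0,0,0,0],[0,0,0,0,0],[0,0,0,0,0],[0,0,0,0.3,0],[0,0,0,0.3,0],[0,0,0,0,0]]]' && python3 -m pendant '[[[0,0,0,0.2,0],[0,0,0,0.2,0],[0,0,0,0,0]]]'
```

```text
t: 23.25
tool_pos: [0.4743, -0.047, 0.0625]
orientation: [-3.139, 0.079, 0.01]
force: [-0.5, 0.2, 0.8]
opening: 0.0003
gripper_force: 0.0
t: 23.85
tool_pos: [0.4764, -0.048, 0.0612]
orientation: [3.141, -0.08, 0.0]
force: [0.5, 0.3, -0.5]
opening: 0.0002
gripper_force: 0.0
t: 24.15
tool_pos: [0.4765, -0.048, 0.0572]
orientation: [3.14, -0.08, 0.001]
force: [-0.1, -0.9, 2.4]
opening: 0.0005
gripper_force: 1.0
```

```bash
python3 -m pendant '[[[0,0,0,0.2,0],[0,0,0,0.1,0],[0,0,0,0,0]]]';  python3 -m pendant '[[[0,0,0,0.15,0],[0,0,0,0.15,0],[0,0,0,0,0]]]'
```

```text
t: 24.45
tool_pos: [0.4766, -0.048, 0.0543]
orientation: [3.141, -0.08, 0.001]
force: [-0.2, 1.0, 3.4]
opening: 0.0002
gripper_force: 1.8
t: 24.75
tool_pos: [0.4766, -0.048, 0.0521]
orientation: [3.14, -0.08, 0.0]
force: [-5.1, -0.4, 14.1]
opening: 0.0006
gripper_force: 6.5
```

```bash
python3 -m pendant '[[[0,0,0,0.1,0],[0,0,0,0.1,0],[0,0,0,0,0]]]';  python3 -m pendant '[[[0,0,0,0.1,0],[0,0,0,0.1,0],[0,0,0,0,0]]]'
```

```text
t: 25.05
tool_pos: [0.4768, -0.0481, 0.0518]
orientation: [3.14, -0.079, 0.0]
force: [-13.0, 1.8, 29.7]
opening: 0.0004
gripper_force: 15.3
t: 25.35
tool_pos: [0.477, -0.0481, 0.0515]
orientation: [3.14, -0.079, 0.0]
force: [-22.5, 3.8, 48.5]
opening: 0.0006
gripper_force: 24.1
```

```bash
python3 -m pendant '[[[0,0,0,-0.6,0],[0,0,0,-1,0],[0,0,0,-2,0],[0,0,0,-4,0],[0,0,0,-5,0],[0,-2,0,-5,0],[0,-2,0,0,0],[0,0,0,0,0]]]' && python3 -m pendant '[[[0,0,0,0,0],[0,0,0,0,0],[0,0,0,0,0]]]' && python3 - <<'E'
from lid import *
st(); c=snap('wrist','w11.png'); lid('w11.png'); print(proj('w11.png',[.5507,.0776,.111]))
robot_z=[.0575,.052]
im=c['img'];g=cv2.inRange(cv2.cvtColor(im,cv2.COLOR_BGR2HSV),(45,100,60),(85,255,255));m=cv2.moments(g,True);print('green',m['m10']/m['m00'],m['m01']/m['m00'],[proj('w11.png',[.4775,-.048,z]) for z in robot_z])
E
```

```text
t: 26.15
tool_pos: [0.4375, -0.0461, 0.221]
orientation: [3.14, -0.08, 0.004]
force: [-0.1, 0.1, -1.0]
opening: 0.0006
gripper_force: 0.0
t: 26.45
tool_pos: [0.4376, -0.0459, 0.2181]
orientation: [-3.14, 0.08, 0.004]
force: [-0.4, 0.2, 0.2]
opening: 0.0006
gripper_force: 0.0
26.45 pos [ 0.4376 -0.0459  0.2181] ori [-3.14   0.08   0.004] q [-0.22 -0.31  1.91  0.    1.55  1.4 ] F [-0.4  0.2  0.2] op 0.0006 gf 0.0
M [[0.999, -0.051, -0.003], [-0.051, -0.999, 0.001], [-0.003, -0.001, -1.0]]
[  83   45   66   66 2844] [115.8  75.1] ((115.52159118652344, 77.27207946777344), (60.06071472167969, 70.77232360839844), 133.07090759277344) ((115.44999694824219, 76.84999084472656), (67.6727294921875, 61.66440963745117), 71.56504821777344)
[113.9  75.9]
green 257.56263736263736 142.589010989011 [array([258.1, 143.2]), array([258.1, 142.6])]
```

The jar hasn't moved, the button has been pressed and let go, and the robot is clear of everything.

```bash
python3 -c "
from plant import robot
print(robot.close_job())"
```

```text
the job is handed in; nothing more can be done
None
```

I handed the job in at about 26.5 s: the plate is on the pin, the dial points at the orange mark, the jar stands upright in the ring, and the button was pressed fully down last and released; its return to the top was not measured, and the hand-in gave no verdict.

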